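# Draw out and lock the shelf's short leg

## Robot

A 7-joint arm with a two-finger parallel gripper is mounted at the origin on the work surface. World frame = base frame: x ahead of the robot, y to its left, z up, the work surface at z = 0. Lengths are in m, angles in rad, forces in N, time in s.
With the tool pointing down it reaches from about 0.425 to 0.925 m from the base axis. Payload 6.8 kg.
Tool frame: the origin (TCP) lies on the centre line of the jaws, within the pads' length; the fingertips stand 14 mm ahead of it and the grasp point (between the pads) lies 5 mm behind it (r.tips_ahead is the distance from the TCP to the fingertips, in m); z points along the fingers, y is the line along which they close (so a half turn about z gives the same grasp; the last joint's range is limited). The gripper opens to 85 mm and grips with 20 to 120 N. Pads are 22 mm wide; open, the fingers measure 114 mm over their backs; the gripper's body (76 mm by 85 mm) begins 54 mm behind the grasp point. The pads swing forward as they close: fully open they stand 13 mm farther back than shut.
Start: joints at [-1.237, 0.477, 0.022, 1.555, -0.011, 1.109, -0.083], TCP at [0.289, 0.61, 0.245] pointing down, gripper open.
Joint ranges: [-2.96, 2.96], [-0.34, 2.1], [-1.41, 1.46], [0.24, 2.44], [-1.37, 4.51], [0.17, 1.92], [-2.96, 2.96]. Speed limits (rad/s): [2.39, 2.39, 3.14, 3.14, 3.14, 3.14, 3.14].

## Interface

Orientations are given as a rotation vector (axis times angle).
In Python, from bench import r, eyes gives the robot as it stands.
- The arm moves only by the tool step_arm, never from a script. Its argument "rows" is a list of rows, each a list of 6 numbers: the shift along the world's x, y, z in units of 60 cm (1.0 is 60 cm), then the turn, a rotation vector about the world's x, y, z in units of pi rad (1.0 is pi rad). In form: [[x, y, z, rx, ry, rz], ...]. A call has 1 to 5 rows; each row is the pose to reach, as a shift and turn from the pose commanded when the call began, turning the shorter way round; what a row does not reach only later rows make up. A row lasts 1/12 s, in which the tool goes at most 41.7 mm and 7.16 degrees, less where a joint would pass 70% of its speed; a pose out of reach is approached as far as the arm can. A call with a number of a shift or a turn outside -1 to 1 is refused whole. A call with a gripper value outside its range is refused whole. "jaw" is the closure, from 0 (fully open) to 1 (shut), set as the call begins (left out, the last holds). The fingers move at their own pace and stop on an object; "squeeze" is the grip in N (left out, the last holds). Time passes only in rows, so rows that repeat a pose let the fingers close. It gives the time, the measured TCP pose, the force, the opening and the grip force at its end, in the units of the state.
- r.get_obs(): the state, without advancing time (a new reading comes with each control period).
- eyes.grab_frame(name): name is "scene" or "side" or "wrist"; returns the picture (480x640x3 uint8, red, green, blue); there is no depth.
- eyes.camera_info(name): a dict with "mtx" (3x3 intrinsics, pixels), "extrinsics" (4x4, takes a point from camera to world coordinates); the wrist camera has in their place "tool_from_camera" (4x4, takes a point from camera to tool coordinates, whose origin is the TCP and whose axes are the flange's). Camera axes: x right, y down, z forward; pixel columns grow to the right and rows downward; lengths in m; the calibration is good to about 2 mm. A picture is of the moment at which its call begins: read the wrist's pose just before it. camera_info takes no time and is no camera call.
- r.hand_in(): hands the job in; it is judged then, once.
The state is a dict: "clock": time; "joints": joint angles; "qvel": joint speeds; "tau": joint torques, N m; "tcp_pos": TCP position; "orientation": TCP orientation; "contact_force": force on the tool from outside, world axes, zero at the start; "moment": the same for the moment, N m; "grip_width": finger opening in m; "gripper_force": force on a finger pad.
Only numpy, scipy, OpenCV 4.12 (cv2) and the standard library are available. Lean on these libraries where they do the work, as an engineer would, in place of code of your own. Each camera call takes 0.05 s, during which the arm holds its last target. There are 200 camera calls.

## Task

The bamboo shelf from under the sink is lying upside down so that its legs can be set tall. Three legs are already drawn out and locked; draw out the one that is still short until its spring button clicks out through the hole in its outer tube, so that it is locked at the same height as the others, and let go of it. Leave the things standing around where they are.

Things in the scene. Friction and masses are not known exactly. Their poses are not given: they have to be found in the camera images.
- shelf: bamboo slatted shelf lying upside down on the cabinet floor, 230 mm along its x, 330 mm along its y, 28 mm thick; it does not move. Origin at the centre of its underside, z up. An upright telescoping leg stands on each corner, 85 mm from the centre along x and 130 mm along y; any of the four may be the short one.
- leg: outer tube of the SHORT leg: upright steel tube, fixed on the shelf, 32 mm across (36 mm at its black top bush, flange 46 mm), 130 mm long. Origin at the centre of its flange, 28 mm above the cabinet floor; z up, x along the shelf's x. The inner tube slides up out of it.
- leg_foot (a point): centre of the black rubber foot on top of the short leg's inner tube: an upright round cylinder 40 mm across, 36 mm high, on a steel tube 24 mm across. With the tube fully in, this point is 182 mm above the cabinet floor and the foot's underside 6 mm above the bush. It rides up with the foot, but its axes stay those of the shelf and do not tell how the tube is turned.
- leg_slide (a joint): how far the short leg's inner tube is drawn out, in m: 0 fully in, 0.0905 at the rigid end stop; begins between 0 and 0.035. Inner tube and foot weigh 0.2 kg; it drags with 3 to 5 N, stays where it is left, and turns freely in the outer tube (under 0.1 N m, any number of turns). At the end stop, or up to 1 mm short of it, the button is level with the hole.
- leg_hole (a point): centre of the mouth of the lock hole in the short leg's outer tube, 11 mm across, dark, 105 mm above the flange, on the side facing the shelf's +x; its x points out of the hole. The button is turned away from it by an unknown angle of up to 70 degrees to either side, hidden in the tube until it comes out here.
- leg_button (a joint): the short leg's lock button, in m: 0 pressed in, 0.0075 clicked fully out. A round-nosed steel pin, 8 mm thick, set sideways in the inner tube. It springs out by itself (5 N) once level with the hole and within about 6 degrees of it, then stands 4.5 mm proud and locks the tube against sliding and turning (play about 1.5 mm up and down, 6 degrees each way).
- leg_b: a leg already drawn out and locked, its button showing; upright and fixed, top of the foot 290 mm above the cabinet floor, at most 46 mm across. Origin at the centre of its flange on the shelf, 28 mm above the cabinet floor.
- leg_c: as leg_b
- leg_d: as leg_b
- rack: white plastic bottle rack, 330 x 112 x 85 mm, with three slots in a row along its x, each holding a spray bottle; 235 mm high with the bottles. Origin under its centre. Leave alone.
- bottle_pink: spray bottle in the rack, 82 mm across, 227 mm high, origin under its centre. Leave alone.
- bottle_white: as bottle_pink
- bottle_grey: as bottle_pink
- tub: closed plastic tub of dishwasher pods with a hinged lid, 118 x 158 x 107 mm, origin under its centre. Leave alone.
- ramekin: white ceramic ramekin, 90 mm across, 48 mm high, origin under its centre. Leave alone.
- scraper: steel pot scraper lying flat, about 195 mm long along its x, 75 mm wide, 16 mm high, origin under the middle of its length. Leave alone.

How it is judged:
By the outcome, as a careful person would: the job done as asked, in the order asked, and still so for the second after the job is handed in, with the robot touching nothing.
It also fails if it takes over 72 s, if anything falls off the work surface, if the arm or the gripper's body presses on something with over 40 N, if the wrist force passes 120 N, or if a joint passes its speed limit or range.

## Working session

There is one attempt and no reset: what is moved stays moved. The work goes in short steps, Python scripts to look and compute and a tool call to move; the robot and the scene stay as the last step left them, time stands still between calls to the robot, and variables do not carry over. Pictures are saved under pics/ and viewed, at most 10 in all, crops included, and the job is handed in when it is done.

Besides the shell and the picture viewer there is one more tool, called after "Request:" as name([rows], argument=value, ...), one row to a line, values as JSON. step_arm: Moves the arm, as the interface text tells. Shifts and turns lie within -1 to 1; 1 stands for 60 cm of shift or pi rad of turn. Its arguments: {"type":"object","properties":{"rows":{"type":"array"},"jaw":{"type":"number"},"squeeze":{"type":"number"}},"required":["rows"]}

```bash
mkdir -p pics
python3 - <<'E'
from bench import r, eyes
import cv2,numpy as np
o=r.get_obs();print({k:np.round(v,3) for k,v in o.items()})
for n in ("scene","side"):
    cv2.imwrite(f"pics/{n}0.png",eyes.grab_frame(n)[:,:,::-1])
    i=eyes.camera_info(n);print(n,np.round(i["mtx"],1).tolist(),np.round(i["extrinsics"],3).tolist())
print(np.round(eyes.camera_info("wrist")["tool_from_camera"],3))
E
```

```text
{'clock': np.float64(0.0), 'joints': array([-1.237,  0.478,  0.022,  1.556, -0.012,  1.109, -0.083]), 'qvel': array([ 0.   , -0.001,  0.001,  0.   , -0.001, -0.   , -0.001]), 'tau': array([ 0.0000e+00, -5.9646e+01,  1.6080e+00, -2.8119e+01,  1.3000e-02,
        9.0000e-03,  0.0000e+00]), 'tcp_pos': array([0.288, 0.61 , 0.244]), 'orientation': array([-6.880e-01, -3.065e+00,  3.000e-03]), 'contact_force': array([ 0.403,  0.425, -0.168]), 'moment': array([ 0.018, -0.001, -0.001]), 'gripper_force': np.float64(0.0), 'grip_width': np.float64(0.086)}
scene [[446.5, 0.0, 320.5], [0.0, 446.5, 236.0], [0.0, 0.0, 1.0]] [[-0.088, 0.768, -0.634, 1.232], [0.996, 0.059, -0.067, 0.072], [-0.014, -0.637, -0.771, 1.055], [0.0, 0.0, 0.0, 1.0]]
side [[568.6, 0.0, 314.6], [0.0, 568.6, 245.2], [0.0, 0.0, 1.0]] [[0.696, -0.444, 0.564, -0.359], [-0.717, -0.405, 0.567, -0.849], [-0.024, -0.799, -0.6, 1.061], [0.0, 0.0, 0.0, 1.0]]
[[ 0.    -0.956 -0.292  0.074]
 [ 1.     0.    -0.    -0.   ]
 [ 0.    -0.292  0.956 -0.129]
 [ 0.     0.     0.     1.   ]]
```

View pics/scene0.png

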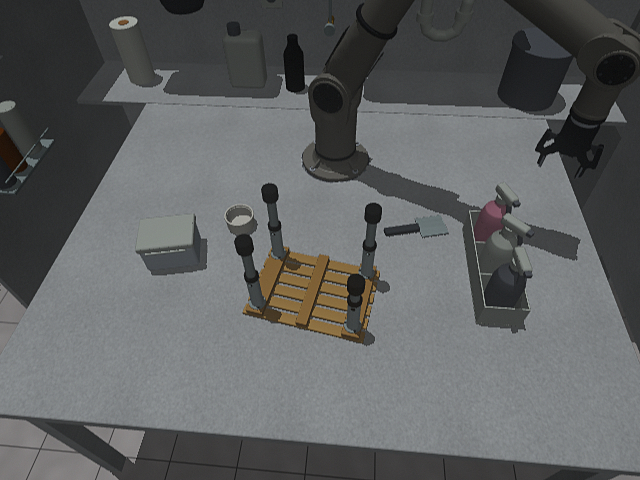

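View pics/side0.png

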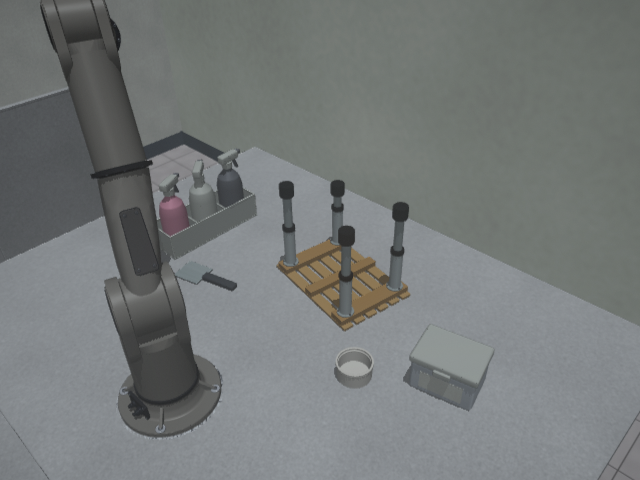

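Scene picture: the short leg is the front-right one (foot at about (356,286) in scene, (337,188) in side). The tall feet are at scene (270,192), (372,213), (244,244) and at side (347,236), (287,190), (400,212).

```bash
cat > h.py <<'E'
from bench import r, eyes
import cv2,numpy as np
def tri(a,b,n1="scene",n2="side"):
    P=[]
    for n in (n1,n2):
        i=eyes.camera_info(n);P.append(np.array(i["mtx"])@np.linalg.inv(i["extrinsics"])[:3])
    X=cv2.triangulatePoints(P[0],P[1],np.array(a,float).reshape(2,1),np.array(b,float).reshape(2,1))[:,0];return X[:3]/X[3]
E
python3 - <<'E'
from h import *
A=tri((270,192),(347,236));B=tri((372,213),(287,190));C=tri((244,244),(400,212));S=tri((356,286),(337,188))
for n,p in zip("ABCS",(A,B,C,S)):print(n,p.round(3))
n=np.linalg.norm
print(n(A-B),n((A-C)[:2]),n((C-S)[:2]),n((B-S)[:2]))
print("dir AB",np.degrees(np.arctan2(*(B-A)[1::-1])),"CS",np.degrees(np.arctan2(*(S-C)[1::-1])),"AC",np.degrees(np.arctan2(*(C-A)[1::-1])))
p=(B+C-A);print("pred S",p)
for nme in("scene","side"):
    f=eyes.grab_frame(nme);u=(300,230,400,350) if nme=="scene" else (270,160,430,330)
    c=f[u[1]:u[3],u[0]:u[2]];c=cv2.convertScaleAbs(cv2.resize(c,None,fx=4 if nme=="scene" else 3,fy=4 if nme=="scene" else 3,interpolation=2)[:600],alpha=1.7)
    cv2.imwrite(f"pics/c_{nme}.png",c[:,:,::-1])
E
```

```text
A [ 0.458 -0.134  0.272]
B [0.507 0.121 0.272]
C [ 0.624 -0.165  0.272]
S [0.676 0.093 0.213]
0.2595147956567439 0.16868744617728426 0.2633420478143281 0.17087783882554453
dir AB 79.04287547897782 CS 78.58255191769157 AC -10.469961833365332
pred S [0.67308515 0.08985383 0.27098059]
```

View pics/c_scene.png

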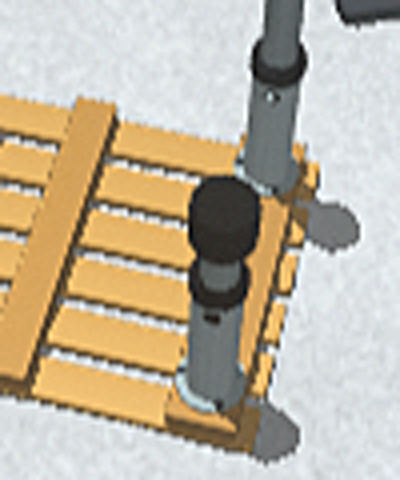

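Scene crop: the dark hole sits at crop (211,318) on the short leg, facing the camera (+x). The foot is at about (0.674, 0.091, 0.213), so the tube is roughly 31 mm out. I'll raise the arm and travel there.

Request:
step_arm([
  [0, 0, 0.07, 0, 0, 0],
  [0, 0, 0.14, 0, 0, 0],
  [0.02, -0.03, 0.2, 0, 0, -0.03],
  [0.06, -0.08, 0.2, 0, 0, -0.06],
  [0.1, -0.135, 0.2, 0, 0, -0.09],
], jaw=0, squeeze=60)

```text
clock: 0.62
tcp_pos: [0.3484, 0.5307, 0.3682]
orientation: [-1.114, -2.937, -0.009]
contact_force: [1.2, -0.0, 0.4]
grip_width: 0.0856
gripper_force: 0.0
```

Request:
step_arm([
  [0.04, -0.055, 0, 0, 0, -0.02],
  [0.08, -0.11, 0, 0, 0, -0.04],
  [0.12, -0.165, 0, 0, 0, -0.06],
  [0.16, -0.22, 0, 0, 0, -0.08],
  [0.2, -0.275, 0, 0, 0, -0.1],
])

```text
clock: 1.03
tcp_pos: [0.4693, 0.3623, 0.3654]
orientation: [-1.563, -2.725, -0.0]
contact_force: [0.7, 1.0, 0.1]
grip_width: 0.0852
gripper_force: 0.0
```

Request:
step_arm([
  [0.04, -0.055, 0, 0, 0, -0.02],
  [0.08, -0.11, 0, 0, 0, -0.04],
  [0.12, -0.165, 0, 0, 0, -0.06],
  [0.16, -0.22, 0, 0, 0, -0.08],
  [0.2, -0.275, 0, 0, 0, -0.1],
])

```text
clock: 1.45
tcp_pos: [0.5893, 0.1974, 0.3654]
orientation: [-1.97, -2.447, -0.0]
contact_force: [0.6, 1.3, 0.2]
grip_width: 0.0853
gripper_force: 0.0
```

Request:
step_arm([
  [0.035, -0.045, 0, 0, 0, 0],
  [0.07, -0.09, 0, 0, 0, 0],
  [0.11, -0.135, 0, 0, 0, 0],
  [0.141, -0.178, -0.05, 0, 0, 0],
  [0.141, -0.178, -0.05, 0, 0, 0],
])

```text
clock: 1.87
tcp_pos: [0.674, 0.0845, 0.3308]
orientation: [1.977, 2.441, -0.011]
contact_force: [-1.3, -0.7, -1.6]
grip_width: 0.0855
gripper_force: 0.0
```

```bash
cat >> h.py <<'E'
from scipy.spatial.transform import Rotation as R
def wcam():
    o=r.get_obs();T=np.eye(4);T[:3,:3]=R.from_rotvec(o["orientation"]).as_matrix();T[:3,3]=o["tcp_pos"]
    i=eyes.camera_info("wrist");return T@np.array(i["tool_from_camera"]),np.array(i["mtx"])
E
python3 - <<'E'
from h import *
E,K=wcam();f=eyes.grab_frame("wrist")
cv2.imwrite("pics/w1.png",f[:,:,::-1])
for p in ([.674,.091,.231],[.674,.091,.195]):
    q=K@(np.linalg.inv(E)@np.r_[p,1])[:3];print(q[:2]/q[2])
o=r.get_obs();print(o["joints"].round(3),o["tcp_pos"].round(4),r.tips_ahead)
np.savez("w1.npz",E=E,K=K)
E
```

```text
[321.20042091 231.06423481]
[321.14665519 215.6374928 ]
[-0.517  0.449  0.433  1.456 -0.188  1.284  0.144] [0.6731 0.0876 0.3318] 0.014
```

View pics/w1.png

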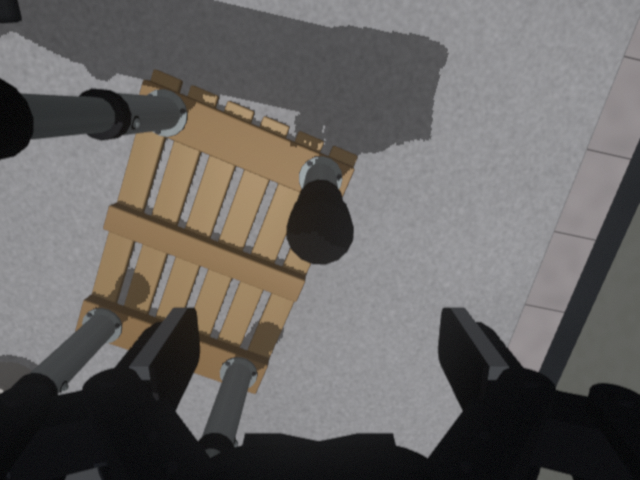

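The foot's top is centred at about (320,230), against a prediction of (321,231), so the estimate holds. I'll descend and grip.

Request:
step_arm([
  [0.0015, 0.006, -0.05, 0, 0, 0],
  [0.0015, 0.006, -0.1, 0, 0, 0],
  [0.0015, 0.006, -0.15, 0, 0, 0],
  [0.0015, 0.006, -0.198, 0, 0, 0],
  [0.0015, 0.006, -0.198, 0, 0, 0],
])

```text
clock: 2.33
tcp_pos: [0.6701, 0.0977, 0.2106]
orientation: [-1.96, -2.446, 0.011]
contact_force: [-2.1, 0.5, -0.8]
grip_width: 0.0855
gripper_force: 0.0
```

Request:
step_arm([
  [0, 0, 0, 0, 0, 0],
  [0, 0, 0, 0, 0, 0],
  [0, 0, 0, 0, 0, 0],
  [0, 0, 0, 0, 0, 0],
  [0, 0, 0, 0, 0, 0],
], jaw=1, squeeze=60)

```text
clock: 2.75
tcp_pos: [0.673, 0.0958, 0.2177]
orientation: [-1.966, -2.448, 0.001]
contact_force: [-6.1, -0.8, 0.7]
grip_width: 0.0383
gripper_force: 60.6
```

Run:
```python
from h import *
E,K=wcam();f=eyes.grab_frame("wrist")
for p in ([.674,.091,.231],[.674,.096,.231],[.674,.091,.195]):
    q=K@(np.linalg.inv(E)@np.r_[p,1])[:3];x=(q[:2]/q[2]);print(x)
    cv2.circle(f,tuple(int(v) for v in x),3,(255,0,0) if p[1]<.093 else (0,255,0),-1)
cv2.imwrite("pics/w2.png",cv2.convertScaleAbs(f[:,:,::-1],alpha=1.8))
o=r.get_obs();print(o["tcp_pos"].round(4),o["contact_force"].round(1),o["moment"].round(2),o["grip_width"])
```

```text
[317.2822479  363.08141313]
[320.62627107 349.94286054]
[317.68701201 311.40343285]
[0.673  0.0958 0.2176] [-6.1 -0.8  0.8] [-0.06  0.84 -0.01] 0.03866251427511334
```

View pics/w2.png

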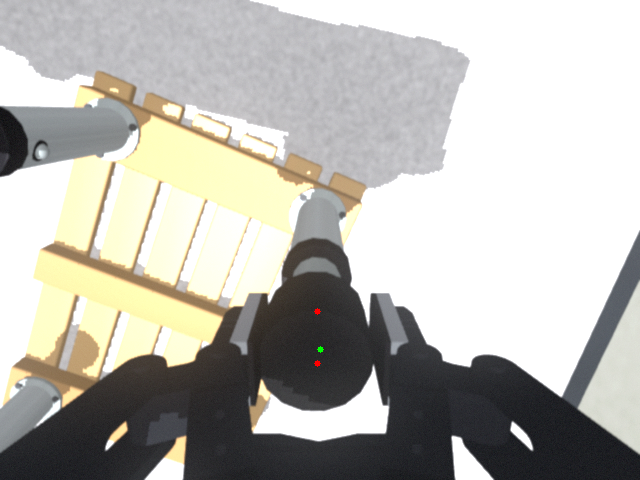

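The foot's top circle is centred at about (317,360), so the TCP sits about 4 mm too far in +y. I'll reopen, shift and regrip.

Request:
step_arm([
  [0, 0, 0, 0, 0, 0],
  [0, 0, 0, 0, 0, 0],
  [0, -0.0075, -0.007, 0, 0, 0],
  [0, -0.0075, -0.007, 0, 0, 0],
  [0, -0.0075, -0.007, 0, 0, 0],
], jaw=0.3)

```text
clock: 3.22
tcp_pos: [0.6743, 0.0909, 0.2124]
orientation: [1.967, 2.449, 0.0]
contact_force: [-0.1, -0.2, -0.1]
grip_width: 0.0595
gripper_force: 0.0
```

Request:
step_arm([
  [0, 0, 0, 0, 0, 0],
  [0, 0, 0, 0, 0, 0],
  [0, 0, 0, 0, 0, 0],
  [0, 0, 0, 0, 0, 0],
  [0, 0, 0, 0, 0, 0],
], jaw=1)

```text
clock: 3.63
tcp_pos: [0.6734, 0.0913, 0.212]
orientation: [-1.966, -2.449, 0.002]
contact_force: [-3.8, -1.3, -0.7]
grip_width: 0.0384
gripper_force: 60.3
```

Request:
step_arm([
  [-0.001, 0, 0.015, 0, 0, 0],
  [-0.001, 0, 0.03, 0, 0, 0],
  [-0.001, 0, 0.05, 0, 0, 0],
  [-0.001, 0, 0.07, 0, 0, 0],
  [-0.001, 0, 0.083, 0, 0, 0],
])

```text
clock: 4.05
tcp_pos: [0.6732, 0.0913, 0.2638]
orientation: [-1.967, -2.449, 0.001]
contact_force: [-2.6, -0.7, -7.2]
grip_width: 0.0382
gripper_force: 62.6
```

Request:
step_arm([
  [0, 0, 0.0015, 0, 0, 0],
  [0, 0, 0.003, 0, 0, 0],
  [0, 0, 0.0045, 0, 0, 0],
  [0, 0, 0.006, 0, 0, 0],
  [0, 0, 0.006, 0, 0, 0],
])

```text
clock: 4.47
tcp_pos: [0.6733, 0.0914, 0.2661]
orientation: [-1.967, -2.45, 0.0]
contact_force: [-3.5, -1.1, -2.5]
grip_width: 0.0381
gripper_force: 63.0
```

Request:
step_arm([
  [0, 0, 0.0015, 0, 0, 0],
  [0, 0, 0.003, 0, 0, 0],
  [0, 0, 0.0045, 0, 0, 0],
  [0, 0, 0.006, 0, 0, 0],
  [0, 0, 0.006, 0, 0, 0],
])

```text
clock: 4.88
tcp_pos: [0.6733, 0.0914, 0.2693]
orientation: [-1.967, -2.449, 0.001]
contact_force: [-3.7, -2.0, -4.6]
grip_width: 0.0381
gripper_force: 62.9
```

Request:
step_arm([
  [0, 0, 0.001, 0, 0, 0],
  [0, 0, 0.002, 0, 0, 0],
  [0, 0, 0.003, 0, 0, 0],
  [0, 0, 0.004, 0, 0, 0],
  [0, 0, 0.004, 0, 0, 0],
])

```text
clock: 5.3
tcp_pos: [0.6733, 0.0914, 0.2718]
orientation: [-1.967, -2.45, 0.001]
contact_force: [-4.1, -2.4, -5.6]
grip_width: 0.0383
gripper_force: 63.0
```

Request:
step_arm([
  [0, 0, 0.001, 0, 0, 0],
  [0, 0, 0.002, 0, 0, 0],
  [0, 0, 0.003, 0, 0, 0],
  [0, 0, 0.004, 0, 0, 0],
  [0, 0, 0.004, 0, 0, 0],
])

```text
clock: 5.72
tcp_pos: [0.6733, 0.0914, 0.2739]
orientation: [-1.967, -2.45, 0.001]
contact_force: [-4.5, -2.8, -8.1]
grip_width: 0.0386
gripper_force: 62.5
```

Request:
step_arm([
  [0, 0, 0.001, 0, 0, 0],
  [0, 0, 0.002, 0, 0, 0],
  [0, 0, 0.003, 0, 0, 0],
  [0, 0, 0.004, 0, 0, 0],
  [0, 0, 0.004, 0, 0, 0],
])

```text
clock: 6.13
tcp_pos: [0.673, 0.0915, 0.2741]
orientation: [-1.966, -2.449, 0.003]
contact_force: [0.9, -2.2, -24.5]
grip_width: 0.0381
gripper_force: 63.5
```

The end stop is at TCP z of about 0.274. I'll ease the pull slightly and start turning.

Request:
step_arm([
  [0, 0, -0.002, 0, 0, 0],
  [0, 0, -0.002, 0, 0, 0.02],
  [0, 0, -0.002, 0, 0, 0.04],
  [0, 0, -0.002, 0, 0, 0.06],
  [0, 0, -0.002, 0, 0, 0.08],
])

```text
clock: 6.55
tcp_pos: [0.6729, 0.0914, 0.2741]
orientation: [-1.64, -2.678, 0.002]
contact_force: [-1.2, -2.0, -20.5]
grip_width: 0.0383
gripper_force: 64.3
```

```bash
cat > s.py <<'E'
from h import *
o=r.get_obs();v=o["orientation"];print("axis yaw x2",2*np.degrees(np.arctan2(v[1],v[0]))%360,"M",o["moment"].round(2),"F",o["contact_force"].round(1),o["tcp_pos"].round(4),o["joints"][6].round(2))
E
python3 s.py
```

```text
axis yaw x2 117.04680846604501 M [-0.23 -0.07 -0.04] F [ -1.2  -2.  -20.5] [0.6729 0.0914 0.2741] 0.39
```

Request:
step_arm([
  [0, 0, -0.001, 0, 0, 0.02],
  [0, 0, -0.001, 0, 0, 0.04],
  [0, 0, -0.001, 0, 0, 0.06],
  [0, 0, -0.001, 0, 0, 0.08],
  [0, 0, -0.001, 0, 0, 0.1],
])

```text
clock: 6.97
tcp_pos: [0.6728, 0.0913, 0.274]
orientation: [-1.201, -2.901, 0.002]
contact_force: [-3.2, -2.0, -16.9]
grip_width: 0.0383
gripper_force: 64.6
```

```bash
python3 s.py
```

```text
axis yaw x2 135.03323382972897 M [-0.31  0.4  -0.09] F [ -3.2  -2.  -16.9] [0.6728 0.0913 0.274 ] 0.68
```

Request:
step_arm([
  [0, 0, 0, 0, 0, 0.02],
  [0, 0, 0, 0, 0, 0.04],
  [0, 0, 0, 0, 0, 0.06],
  [0, 0, 0, 0, 0, 0.08],
  [0, 0, 0, 0, 0, 0.1],
])

```text
clock: 7.38
tcp_pos: [0.6727, 0.0911, 0.274]
orientation: [-0.732, -3.053, 0.002]
contact_force: [-3.3, -1.8, -17.7]
grip_width: 0.0385
gripper_force: 64.5
```

```bash
python3 s.py
```

```text
axis yaw x2 153.0159181186752 M [-0.3   0.6  -0.04] F [ -3.3  -1.8 -17.7] [0.6727 0.0911 0.274 ] 0.96
```

Request:
step_arm([
  [0, 0, 0, 0, 0, 0.02],
  [0, 0, 0, 0, 0, 0.04],
  [0, 0, 0, 0, 0, 0.06],
  [0, 0, 0, 0, 0, 0.08],
  [0, 0, 0, 0, 0, 0.1],
])

```text
clock: 7.8
tcp_pos: [0.6726, 0.0909, 0.274]
orientation: [-0.246, -3.129, 0.001]
contact_force: [-4.0, -2.6, -16.7]
grip_width: 0.0386
gripper_force: 64.6
```

```bash
python3 s.py
```

```text
axis yaw x2 171.0032089585917 M [-0.32  0.69 -0.09] F [ -4.   -2.6 -16.7] [0.6726 0.0909 0.274 ] 1.25
```

Request:
step_arm([
  [0, 0, 0, 0, 0, 0.02],
  [0, 0, 0, 0, 0, 0.04],
  [0, 0, 0, 0, 0, 0.05],
  [0, 0, 0, 0, 0, 0.05],
  [0, 0, 0, 0, 0, 0.05],
])

```text
clock: 8.22
tcp_pos: [0.6726, 0.0908, 0.274]
orientation: [-0.006, -3.139, 0.001]
contact_force: [-4.1, -3.1, -17.5]
grip_width: 0.0384
gripper_force: 64.6
```

```bash
python3 s.py;python3 - <<'E'
from h import *
f=eyes.grab_frame("scene")[190:340,270:420]
cv2.imwrite("pics/c2.png",cv2.convertScaleAbs(cv2.resize(f,None,fx=4,fy=4,interpolation=2),alpha=1.8)[:,:,::-1])
E
```

```text
axis yaw x2 179.77671177605205 M [-0.48  0.91  0.06] F [ -4.1  -3.1 -17.5] [0.6726 0.0908 0.274 ] 1.39
```

View pics/c2.png

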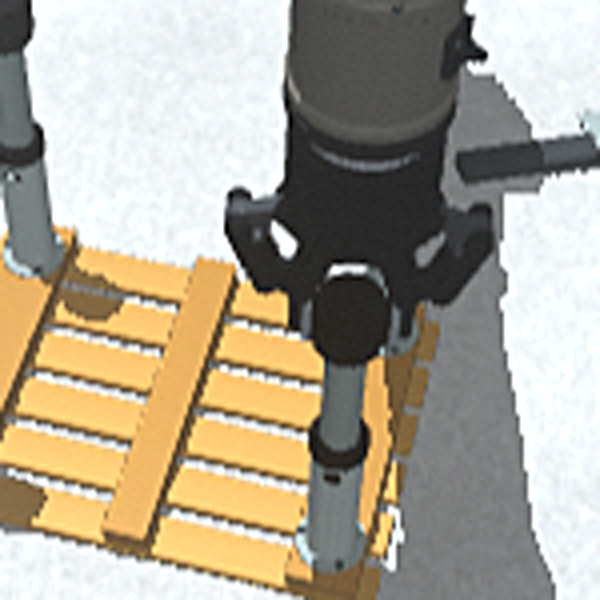

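The hole is still dark at (332,478), so it isn't locked. I'll turn back and search the other side.

Request:
step_arm([
  [0, 0, 0, 0, 0, -0.037],
  [0, 0, 0, 0, 0, -0.074],
  [0, 0, 0, 0, 0, -0.111],
  [0, 0, 0, 0, 0, -0.148],
  [0, 0, 0, 0, 0, -0.185],
])

```text
clock: 8.68
tcp_pos: [0.6727, 0.0912, 0.274]
orientation: [-0.913, -3.004, 0.002]
contact_force: [-3.6, -2.4, -17.5]
grip_width: 0.0387
gripper_force: 64.5
```

Request:
step_arm([
  [0, 0, 0, 0, 0, -0.037],
  [0, 0, 0, 0, 0, -0.074],
  [0, 0, 0, 0, 0, -0.111],
  [0, 0, 0, 0, 0, -0.148],
  [0, 0, 0, 0, 0, -0.185],
])

```text
clock: 9.1
tcp_pos: [0.6731, 0.0916, 0.274]
orientation: [-1.736, -2.618, 0.002]
contact_force: [-2.2, -2.1, -19.4]
grip_width: 0.0387
gripper_force: 64.4
```

Request:
step_arm([
  [0, 0, 0, 0, 0, -0.02],
  [0, 0, 0, 0, 0, -0.04],
  [0, 0, 0, 0, 0, -0.06],
  [0, 0, 0, 0, 0, -0.08],
  [0, 0, 0, 0, 0, -0.1],
])

```text
clock: 9.52
tcp_pos: [0.6733, 0.0916, 0.2741]
orientation: [-2.121, -2.317, 0.001]
contact_force: [-1.3, -2.1, -20.4]
grip_width: 0.0386
gripper_force: 64.4
```

```bash
python3 s.py
```

```text
axis yaw x2 95.06355532904598 M [-0.51  0.07  0.03] F [ -1.3  -2.1 -20.4] [0.6733 0.0916 0.2741] 0.04
```

Request:
step_arm([
  [0, 0, 0, 0, 0, -0.02],
  [0, 0, 0, 0, 0, -0.04],
  [0, 0, 0, 0, 0, -0.06],
  [0, 0, 0, 0, 0, -0.08],
  [0, 0, 0, 0, 0, -0.1],
])

```text
clock: 9.93
tcp_pos: [0.6736, 0.0915, 0.2741]
orientation: [2.457, 1.957, -0.001]
contact_force: [-1.0, -1.9, -22.3]
grip_width: 0.0385
gripper_force: 64.2
```

```bash
python3 s.py
```

```text
axis yaw x2 77.05879795203413 M [-0.74 -0.14 -0.  ] F [ -1.   -1.9 -22.3] [0.6736 0.0915 0.2741] -0.24
```

Request:
step_arm([
  [0, 0, 0, 0, 0, -0.02],
  [0, 0, 0, 0, 0, -0.04],
  [0, 0, 0, 0, 0, -0.06],
  [0, 0, 0, 0, 0, -0.08],
  [0, 0, 0, 0, 0, -0.1],
])

```text
clock: 10.35
tcp_pos: [0.6738, 0.0916, 0.2741]
orientation: [2.732, 1.549, 0.0]
contact_force: [1.5, -2.1, -21.1]
grip_width: 0.0387
gripper_force: 64.1
```

```bash
python3 s.py
```

```text
axis yaw x2 59.09710598761532 M [-0.79 -0.45  0.34] F [  1.5  -2.1 -21.1] [0.6738 0.0916 0.2741] -0.52
```

Request:
step_arm([
  [0, 0, 0, 0, 0, -0.01],
  [0, 0, 0, 0, 0, -0.02],
  [0, 0, 0, 0, 0, -0.02],
])

```text
clock: 10.6
tcp_pos: [0.6739, 0.0917, 0.2741]
orientation: [2.777, 1.466, 0.0]
contact_force: [1.0, -3.2, -22.7]
grip_width: 0.0384
gripper_force: 64.1
```

```bash
python3 s.py;python3 - <<'E'
from h import *
f=eyes.grab_frame("scene")[190:340,270:420]
cv2.imwrite("pics/c3.png",cv2.convertScaleAbs(cv2.resize(f,None,fx=4,fy=4,interpolation=2),alpha=1.8)[:,:,::-1])
E
```

```text
axis yaw x2 55.6670653571424 M [-0.96 -0.6   0.36] F [  1.   -3.2 -22.7] [0.6739 0.0917 0.2741] -0.57
```

View pics/c3.png

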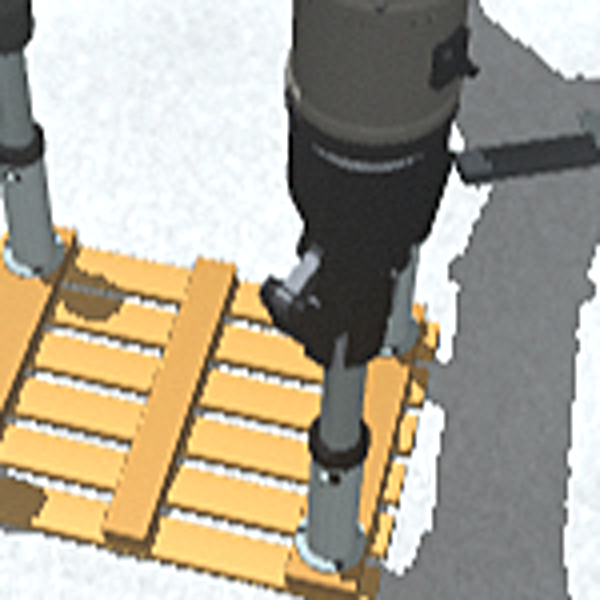

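A bright button now shows in the hole at (333,477), and torque resists further turning. I'll ease the twist and pull, then release and rise.

Request:
step_arm([
  [0, 0, -0.002, 0, 0, 0.015],
  [0, 0, -0.003, 0, 0, 0.03],
  [0, 0, -0.003, 0, 0, 0.045],
  [0, 0, -0.004, 0, 0, 0.045],
  [0, 0, -0.004, 0, 0, 0.045],
])

```text
clock: 11.07
tcp_pos: [0.6739, 0.0914, 0.2739]
orientation: [2.668, 1.658, 0.003]
contact_force: [-4.2, -2.8, -7.9]
grip_width: 0.0386
gripper_force: 65.5
```

```bash
python3 s.py
```

```text
axis yaw x2 63.71279064628422 M [-0.73  0.88  0.08] F [-4.2 -2.8 -7.9] [0.6739 0.0914 0.2739] -0.45
```

Request:
step_arm([
  [0, 0, 0, 0, 0, 0],
  [0, 0, 0, 0, 0, 0],
  [0, 0, 0, 0, 0, 0],
  [0, 0, 0, 0, 0, 0],
  [0, 0, 0, 0, 0, 0],
], jaw=0)

```text
clock: 11.48
tcp_pos: [0.6744, 0.092, 0.2736]
orientation: [2.667, 1.66, 0.004]
contact_force: [-0.2, 0.8, 0.0]
grip_width: 0.0854
gripper_force: 0.0
```

Request:
step_arm([
  [0, 0, 0.02, 0, 0, 0],
  [0, 0, 0.06, 0, 0, 0],
  [0, 0, 0.12, 0, 0, 0],
  [0, 0, 0.18, 0, 0, 0],
  [0, 0, 0.2, 0, 0, 0],
])

```text
clock: 11.9
tcp_pos: [0.6754, 0.091, 0.3996]
orientation: [2.665, 1.657, 0.013]
contact_force: [0.4, 0.0, 0.2]
grip_width: 0.0853
gripper_force: 0.0
```

```bash
python3 s.py;python3 - <<'E'
from h import *
f=eyes.grab_frame("scene")
cv2.imwrite("pics/c4.png",cv2.convertScaleAbs(cv2.resize(f[170:350,220:460],None,fx=3.3,fy=3.3,interpolation=2),alpha=1.6)[:,:,::-1])
E
```

```text
axis yaw x2 63.76092576930167 M [-0.09  0.06 -0.03] F [0.4 0.  0.2] [0.6754 0.091  0.3996] -0.48
```

View pics/c4.png

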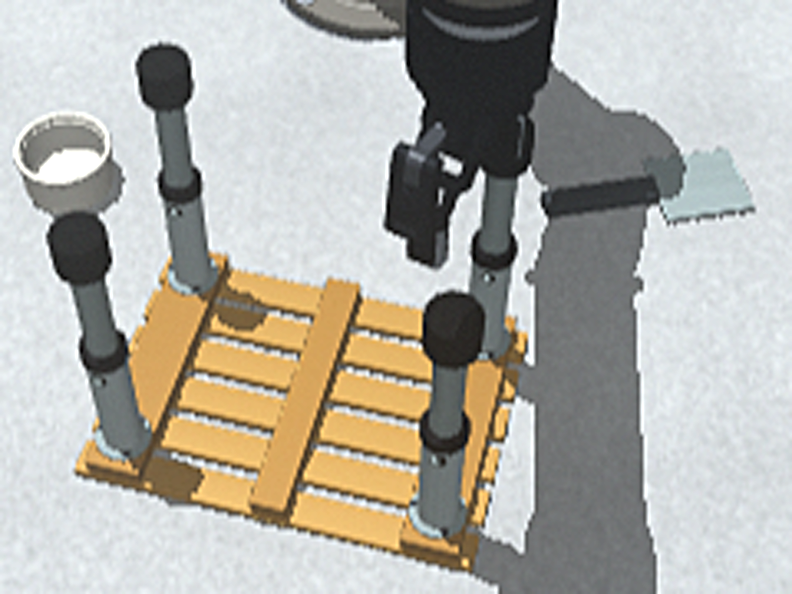

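The button is showing in the hole at crop (440,460), just like the other legs. The leg stands at the same height, the other things have not moved, and the gripper is clear.

```bash
python3 -c "
from bench import r
print(r.hand_in())"
```

```text
the job is handed in; nothing more can be done
None
```

The short leg is drawn out to its stop with its button showing in the hole, the gripper has let go and is clear, and I handed the job in at about 12 s on the clock; no verdict came back.

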